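Lay out the wheel-hub parts for reassembly

ROBOT

A 6-joint arm with a two-finger parallel gripper is mounted at the origin on the work surface. World frame = base frame: x ahead of the robot, y to its left, z up, the work surface at z = 0. Lengths are in mm, angles in degrees, forces in N, time in s.
With the tool pointing down it reaches from about 350 to 850 mm from the base axis. Payload 8.1 kg.
Tool frame: the origin (TCP) lies at the very end of the fingers, on their centre line; the grasp point (between the pads) lies 19 mm behind it (tcp_to_grasp is the distance from the TCP to the grasp point, in mm); z points along the fingers, x is the direction in which the jaws open and shut, and the axes are right-handed (so a half turn about z gives the same grasp; the last joint's range is limited). The gripper opens to 85 mm and grips with 20 to 120 N. Pads are 22 mm wide; open, the fingers measure 114 mm over their backs; the gripper's body (76 mm by 85 mm) begins 54 mm behind the grasp point. The pads swing forward as they close: fully open they stand 13 mm farther back than shut.
Start: joints at [-75.481, 7.471, 85.268, -0, 87.261, -4.893], TCP at [199.433, -565.89, 231.292] pointing down, gripper open.
Joint ranges: [-169.43, 169.43], [-51.17, 129.36], [1.28, 143.12], [-76.62, 256.62], [0, 156.53], [-152.29, 152.29]. Speed limits (degrees/s): [136.94, 136.94, 159.86, 180, 180, 180].

INTERFACE

Orientations are given as [roll, pitch, yaw] about the fixed x, y, z axes, in that order (R = Rz(yaw) Ry(pitch) Rx(roll)).
In Python, from bench import * gives the robot as it stands. The module is installed in compiled form; this text tells all that it offers.
- The arm moves only by the tool apply_moves, never from a script. Its argument "targets" is text: rows parted by semicolons, each of 7 numbers parted by spaces: the turn, a rotation vector about the tool's x, y, z in rad, then the shift along the tool's x, y, z in cm, then the finger opening in cm, from 0 to 8.54. A call has exactly 5 rows; each row is the pose to reach, as a shift and turn from the pose commanded when the call began, along the tool's axes at that moment; what a row does not reach only later rows make up. A row lasts 1/10 s, in which the tool goes at most 50 mm and 8.59 degrees, less where a joint would pass 70% of its speed; a pose out of reach is approached as far as the arm can. A call with a gripper value outside its range is refused whole. The fingers move at their own pace and stop on an object; "force" is the grip in N (left out, the last holds). Time passes only in rows, so rows that repeat a pose let the fingers close, or fill a call up. It gives the time, the measured TCP pose, the force and the opening at its end, in the units of the state.
- sense(): the state, without advancing time (a new reading comes with each control period).
- snapshot(name): name is "side" or "top"; returns the picture (400x640x3 uint8, red, green, blue); there is no depth.
- camera_model(name): a dict with "fx", "fy", "cx", "cy" (pixels), "k1" (the pictures are not rectified: a ray, as slopes to the right and down, at radius r is drawn at 1 + k1 r^2 times it, then the intrinsics apply), "position" and "attitude" of the camera in the world. Camera axes: x right, y up, looking along -z (the intrinsics and any distortion apply to the point x, -y, -z); pixel columns grow to the right and rows downward; lengths in mm; the calibration is good to about 2 mm. A picture is of the moment at which its call begins. camera_model takes no time and is no camera call.
- hand_in(): hands the job in, once; it reports no verdict.
Trained networks look in the newest picture that a camera, given by its name, has taken for a name from the list of things; names that differ only in an ending like _2 or _b are one class to them, and where a whole thing is asked for, a point or a joint stands for the part that bears it (a point fixed in the world has none). Each returns a list of dicts, best first, with "confidence" (0 to 1); they miss things now and then, are a little off and sometimes report something else, mostly with a low value. They report only what shows in the picture. A call takes as long as a camera call. They do not tell look-alikes from the thing itself.
- recognise(camera, query): "at" ([row, column] in pixels, amid what is visible of it).
- place_of(camera, query): "at" ([row, column] in pixels: a listed point, or the origin of a listed thing).
The state is a dict: "time": time; "joint_pos": joint angles; "qd": joint speeds; "joint_efforts": joint torques, N m; "tool_pos": TCP position; "tcp_rot": TCP orientation; "ft_force": force on the tool from outside, world axes, zero at the start; "wrist_torque": the same for the moment, N m; "finger_gap": finger opening in mm.
Only numpy, scipy, OpenCV 4.12 (cv2) and the standard library are available. Lean on these libraries where they do the work, as an engineer would, in place of code of your own. Each camera call takes 0.05 s, during which the arm holds its last target. There are 200 camera calls.

TASK

Lay out the wheel-hub parts for reassembly on the plywood board: set the bearing ring flat and centred on top of the hub, then put the domed dust cap, dome up, centred on top of the bearing so that it keeps grit out of the bore. Stand the spacer sleeve upright on the board midway between the hub and the splined shaft, and lay the larger hex nut flat on the board behind the shaft, on the side of the board's steel edge strip and squarely towards that strip, 95 mm from the shaft's centre to the nut's centre. Leave the small hex nut where it lies.

Things in the scene. Friction and masses are not known exactly. Their poses are not given: they have to be found in the camera images.
- board: Fixed plywood board, 360 (y) x 255 (x) mm, 12 mm thick, yaw within 15 degrees; hub and shaft are bolted on it. Steel strip 12 mm wide, 6 mm above the board, along its far (+x) edge. Origin: on its underside, exactly midway between hub and shaft axes; the board spans x -100 to +155 mm, the strip +143 to +155. x to the strip (away from the robot), y along the row hub-shaft, z up.
- hub_top (a point): Centre of the top face of the fixed wheel hub: dark steel flange 104 mm in diameter with five low studs (tops 23 mm above the board), and a round boss 52 mm in diameter whose flat bright top is 44 mm above the board (56 above the bench). It stands 110 mm left or right of the board's origin. Axes as the board's.
- shaft_foot (a point): Centre of the underside (level with the board's top) of the fixed splined shaft: dark steel flange 90 mm in diameter, 12 mm thick, with a ribbed upright shaft about 35 mm in diameter reaching 62 mm above the board. It stands 110 mm from the board's origin, opposite the hub. Axes as the board's (x to the steel strip).
- bearing_mid (a point): Centre (10 mm above its underside) of the loose bearing ring: steel, lying flat on the bench, 60 mm outer diameter, 28 mm bore, 20 mm high, 0.17 to 0.35 kg. z is its axis.
- cap_mid (a point): Centre (12 mm above its underside) of the loose dust cap: plain metal, closed, 42 mm in diameter with straight sides for 15 mm and a domed top, 24 mm high in all, standing dome up on the bench. z is its axis, towards the dome.
- sleeve_mid (a point): Centre (25 mm above its underside) of the loose spacer sleeve: steel tube standing upright on the bench, 36 mm outer diameter, 24 mm bore, 50 mm high. z is its axis.
- nut_mid (a point): Centre (11 mm above its underside) of the larger loose hex nut: steel, lying flat on the bench, 46 mm across flats (53 mm across corners), 22 mm high, with a 28 mm hole. x is normal to one pair of flats, the other flats are at 60 degree steps about z.
- small_nut_mid (a point): Centre (7 mm above its underside) of the small loose hex nut: steel, lying flat on the bench, 27 mm across flats, 14 mm high. It is not part of this job and stays where it is.
There are look-alikes about, which are no part of the job. What is shaped like the part that bears cap_mid but purple is not meant.

How it is judged (in metres and radians):
At the end, for the whole second after the job is handed in: Bearing flat on the hub and cap dome up on the bearing, each centred within 10 mm; sleeve upright within 13 mm of the midpoint of hub and shaft; larger nut flat, 80-110 mm behind the shaft, within 15 mm sideways; small nut within 15 mm of its start; all released, at rest (horizontal distance between bearing_mid and hub_top below 0.01 m and z of bearing_mid in the frame of hub_top between 0.006 and 0.014 m and horizontal distance between cap_mid and bearing_mid below 0.01 m and z of cap_mid in the frame of hub_top between 0.028 and 0.036 m and angle between cap_mid's own z axis and vertical below 0.15 rad and horizontal distance between sleeve_mid and board below 0.013 m and z of sleeve_mid in the frame of board between 0.033 and 0.041 m and x of nut_mid in the frame of shaft_foot between 0.08 and 0.11 m and y of nut_mid in the frame of shaft_foot between -0.015 and 0.015 m and z of nut_mid in the frame of board between 0.019 and 0.027 m and distance of small_nut_mid from where it was at the start of the episode below 0.015 m and linear speed of each of bearing, cap, sleeve, nut below 0.02 m/s); the robot touches nothing.
It fails at once if the small nut is moved from its place (more than 15 mm) (distance of small_nut_mid from where it was at the start of the episode above 0.015 m).
It also fails if it takes over 106 s, if anything falls off the work surface, if the arm or the gripper's body presses on something with over 40 N, if the wrist force passes 120 N, or if a joint passes its speed limit or range.

## Working session

There is one attempt and no reset: what is moved stays moved. The work goes in short steps, Python scripts to look and compute and a tool call to move; the robot and the scene stay as the last step left them, time stands still between calls to the robot, and variables do not carry over. Pictures are saved under pics/ and viewed, about 12 in all and at most 16, crops included, and the job is handed in when it is done.

Besides the shell and the picture viewer there is one more tool, called after ">>>" by a JSON object that holds its "method" and its "body", one argument or row to a line. apply_moves: Moves the arm, as the interface text tells. Its arguments: {"type":"object","properties":{"targets":{"type":"string"},"force":{"type":"number"}},"required":["targets"]}

```bash
mkdir -p pics; cat > h.py <<'E'
from bench import *
import numpy as np, cv2
from scipy.spatial.transform import Rotation as R
def save(name,fn):
    im=snapshot(name); cv2.imwrite('pics/'+fn,im[:,:,::-1]); return im
E
python3 - <<'E'
from h import *
for c in('top','side'):
    save(c,c+'1.png'); m=camera_model(c); print(c,m)
    for q in ['board','hub_top','shaft_foot','bearing_mid','cap_mid','sleeve_mid','nut_mid','small_nut_mid']:
        print(q,[(np.round(d['at'],1).tolist(),round(d['confidence'],2)) for d in place_of(c,q)][:4])
print(sense())
E
```

```text
top {'fx': 401.24885327120427, 'fy': 401.24885327120427, 'cx': 320.08945363483315, 'cy': 196.59983954553977, 'k1': -0.046092902621980306, 'position': array([426.84768766,  -6.22359802, 928.62965044]), 'attitude': array([  6.75861465,  -0.78930817, -90.48086529])}
board [([207.2, 301.5], 0.68)]
hub_top [([199.8, 346.6], 0.58)]
shaft_foot []
bearing_mid [([160.4, 441.3], 0.6)]
cap_mid [([211.8, 447.1], 0.78), ([246.0, 449.2], 0.63), ([159.6, 442.2], 0.55), ([234.2, 482.9], 0.5)]
sleeve_mid [([243.0, 158.4], 0.76)]
nut_mid [([158.0, 170.5], 0.57)]
small_nut_mid [([197.8, 162.9], 0.67)]
side {'fx': 480.3287122269739, 'fy': 480.3287122269739, 'cx': 319.32168096461857, 'cy': 197.71310336445956, 'k1': -0.12557494349975304, 'position': array([201.75634157, 805.65436969, 982.68053443]), 'attitude': array([  44.18074365,    0.47579417, -159.23588044])}
board [([230.4, 320.2], 0.72)]
hub_top [([187.6, 326.7], 0.94)]
shaft_foot [([258.6, 309.8], 0.95)]
bearing_mid [([151.1, 362.8], 0.62), ([142.5, 323.6], 0.5)]
cap_mid [([140.1, 384.2], 0.49), ([151.9, 386.2], 0.47)]
sleeve_mid [([334.2, 301.2], 0.81)]
nut_mid [([301.0, 230.1], 0.54)]
small_nut_mid []
{'time': 0.9, 'joint_pos': array([-7.54824037e+01,  7.47075302e+00,  8.52683637e+01, -5.12222942e-04,
        8.72631331e+01, -4.89148010e+00]), 'qd': array([-0.00194946, -0.07075244, -0.03133567, -0.00588081,  0.08216599,
        0.05608743]), 'joint_efforts': array([-1.03046373e-04, -5.69310021e+01, -5.00868094e+01, -3.29562736e-04,
        1.05014464e-03, -3.16292869e-05]), 'tool_pos': array([ 199.41698385, -565.87885461,  231.29112367]), 'tcp_rot': array([ 1.79999682e+02,  2.28526666e-03, -7.05908991e+01]), 'ft_force': array([-0.84071933, -0.7234186 , -1.23722005]), 'wrist_torque': array([-0.05754026, -0.00203451,  0.03194644]), 'finger_gap': 84.99155892054566}
```

View pics/top1.png

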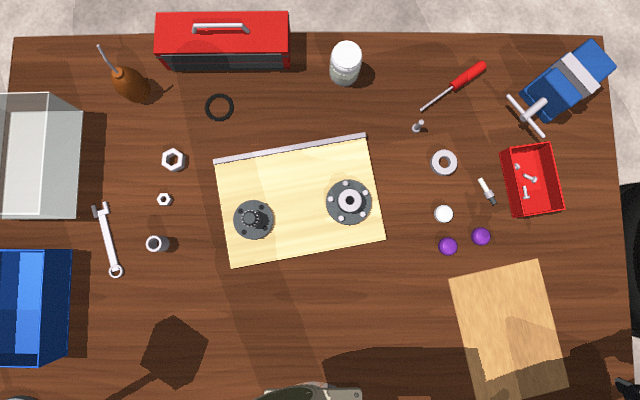

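View pics/side1.png

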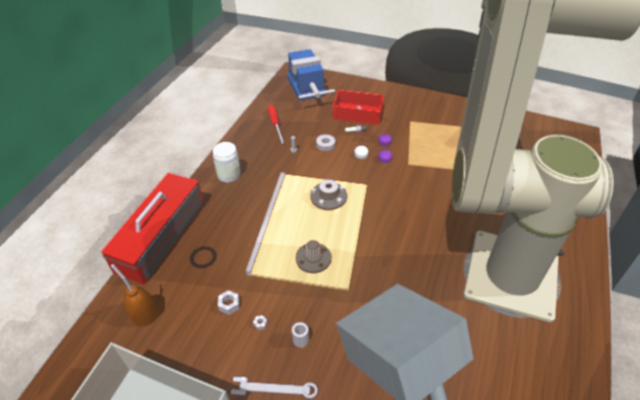

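The top view shows the bearing (161,444 as row,col), the white metal cap (213,443) with two purple look-alikes below it, the sleeve (243,157), the large nut (159,173), the small nut (199,164), the hub (201,350) and the shaft (219,254). In the side view the bearing is at (142,325) and the cap at (152,361). A grey box hangs close to the side camera.

```bash
cat >> h.py <<'E'
def cam(c):
    m=camera_model(c); K=np.array([[m['fx'],0,m['cx']],[0,m['fy'],m['cy']],[0,0,1]])
    Rw=R.from_euler('xyz',m['attitude'],degrees=True).as_matrix()@np.diag([1.,-1,-1])  # cv cam->world
    return K,np.array([m['k1'],0,0,0,0]),Rw,np.array(m['position'])
def ray(c,at):
    K,d,Rw,p=cam(c); u=cv2.undistortPoints(np.array([[[at[1],at[0]]]],float),K,d)[0,0]
    v=Rw@np.array([u[0],u[1],1]); return p,v/np.linalg.norm(v)
def onz(c,at,z):
    p,v=ray(c,at); return p+v*(z-p[2])/v[2]
def proj(c,P):
    K,d,Rw,p=cam(c); q=cv2.projectPoints(np.atleast_2d(P).astype(float),cv2.Rodrigues(Rw.T)[0],-Rw.T@p,K,d)[0][:,0]; return q[:,::-1]
def tri(a,b):
    A=0;y=0;L=[]
    for p,v in (ray('top',a),ray('side',b)):
        M=np.eye(3)-np.outer(v,v);A=A+M;y=y+M@p;L.append((p,v))
    X=np.linalg.solve(A,y); return X,[np.linalg.norm(np.cross(X-p,v)) for p,v in L]
E
python3 - <<'E'
from h import *
exp={'hub_top':[(200,350),(186,329)],'shaft_foot':[(219,254),(259,313)],'bearing_mid':[(161,444),(142,325)],'cap_mid':[(213,443),(152,361)],'sleeve_mid':[(243,157),(334,300)],'nut_mid':[(159,173),(301,229)],'small_nut_mid':[(199,164),(322,260)],'board':[(207,301),(230,320)]}
obs={}
for k in range(3):
    for i,c in enumerate(('top','side')):
        snapshot(c)
        for q in exp:
            for d in place_of(c,q):
                if np.hypot(*(np.array(d['at'])-exp[q][i]))<12: obs.setdefault((q,i),[]).append(d['at']); break
zt=dict(hub_top=56,shaft_foot=12,bearing_mid=10,cap_mid=12,sleeve_mid=25,nut_mid=11,small_nut_mid=7,board=0)
for q in exp:
    a=[np.mean(obs.get((q,i),[np.nan*np.ones(2)]),0) for i in(0,1)]
    s=[np.std(obs.get((q,i),[np.nan*np.ones(2)]),0).round(1) for i in(0,1)]
    print(q,[x.round(1).tolist() for x in a],s,'top@z',onz('top',a[0],zt[q]).round(0) if a[0][0]==a[0][0] else '','side@z',onz('side',a[1],zt[q]).round(0) if a[1][0]==a[1][0] else '')
    if not np.isnan(a).any(): X,r=tri(*a); print('   tri',X.round(1),np.round(r,1))
t=cv2.imread('pics/top1.png'); s=cv2.imread('pics/side1.png')
def crop(im,c,h,k): return cv2.resize(im[c[0]-h:c[0]+h,c[1]-h:c[1]+h],None,fx=k,fy=k,interpolation=cv2.INTER_CUBIC)
cells=[crop(t,exp[q][0],25,4) for q in('bearing_mid','cap_mid','sleeve_mid')]+[crop(t,(200,350),25,4)],[crop(t,exp[q][0],25,4) for q in('nut_mid','small_nut_mid','shaft_foot')]+[crop(s,exp['cap_mid'][1],25,4)],[crop(s,exp[q][1],25,4) for q in('bearing_mid','nut_mid','sleeve_mid','hub_top')]
cv2.imwrite('pics/c1.png',np.vstack([np.hstack(r) for r in cells]))
for z in (600,400,200): print(z,onz('side',(340,405),z).round())
E
```

```text
hub_top [[200.5, 348.1], [184.7, 326.6]] [array([0.8, 1.7]), array([0.4, 1.6])] top@z [521. -80.  56.] side@z [527. -87.  56.]
   tri [522.1 -79.2  64.9] [1.9 1.9]
shaft_foot [[219.7, 252.8], [259.5, 312.0]] [array([1.6, 1. ]), array([1.5, 0.4])] top@z [483. 134.  12.] side@z [484. 135.  12.]
   tri [483.8 134.6  11.6] [0.5 0.5]
bearing_mid [[158.9, 444.5], [144.3, 321.0]] [array([1.1, 0.4]), array([0.7, 1.4])] top@z [ 623. -313.   10.] side@z [ 623. -298.   10.]
   tri [ 628.9 -318.9   -8.3] [2.1 2.1]
cap_mid [[212.1, 444.7], [150.4, 359.9]] [array([0.4, 0.4]), array([0.2, 0.3])] top@z [ 497. -307.   12.] side@z [ 498. -310.   12.]
   tri [ 497.  -306.6   14.9] [0.1 0.1]
sleeve_mid [[244.4, 156.7], [335.6, 299.0]] [array([0.6, 0.9]), array([0.7, 2.9])] top@z [428. 348.  25.] side@z [431. 348.  25.]
   tri [429.8 348.   25.5] [1.5 1.5]
nut_mid [[157.4, 170.7], [298.3, 229.4]] [array([1.6, 1.1]), array([0.5, 0.5])] top@z [630. 328.  11.] side@z [626. 310.  11.]
   tri [621.9 320.   30.1] [3.9 3.9]
small_nut_mid [[199.7, 161.8], [323.4, 259.1]] [array([0.2, 0.1]), array([0.8, 0.8])] top@z [531. 347.   7.] side@z [533. 343.   7.]
   tri [531.  345.3  11.3] [0.3 0.3]
board [[210.4, 302.3], [229.8, 322.8]] [array([2. , 0.4]), array([0.4, 2.3])] top@z [505.  22.   0.] side@z [497.  24.   0.]
   tri [501.9  20.8  -5.5] [3.6 3.6]
600 [205. 595. 600.]
400 [207. 485. 400.]
200 [209. 374. 200.]
```

View pics/c1.png

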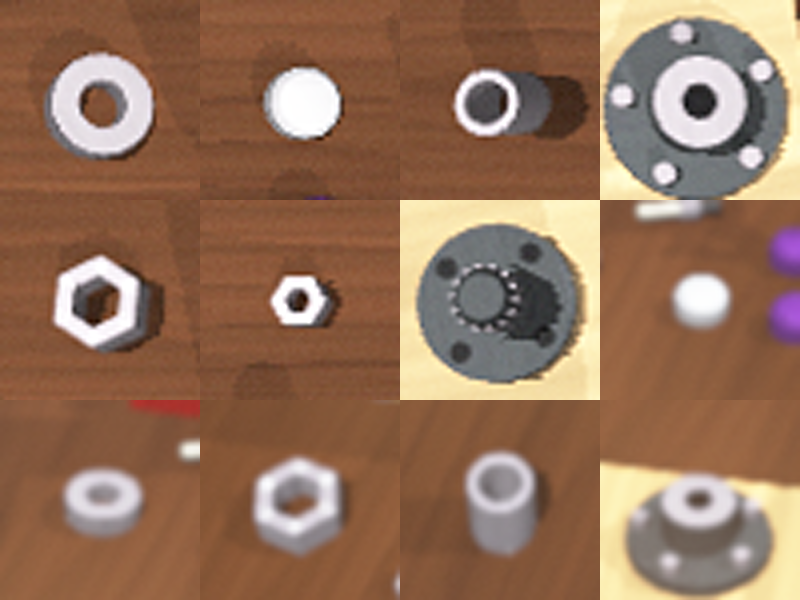

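The crops give clean top-face centres for each part. I'll triangulate those by eye-measured pixels.

```bash
python3 - <<'E'
from h import *
D=dict(bearing=((161.6,444.1),(139.5,325.4),20),cap=((213.4,443.4),(151.9,361.1),13),sleeve=((243.1,153.4),(329.4,299.9),50),nut=((159.1,172.1),(300.1,228.1),22),hub=((199.9,349.6),(185.6,328.6),56))
for k,(a,b,z) in D.items():
    X,r=tri(a,b); print(k,X.round(1),np.round(r[0],1),'top',onz('top',a,z).round(1),'side',onz('side',b,z).round(1))
print('shaft flange',onz('top',(219.4,252.9),24),'shaft top',onz('top',(217.9,249.4),74))
# board corners (top image) and yaw
for rc in((162,213),(135,366),(268,231),(239,386)): print(onz('top',rc,12).round())
E
```

```text
bearing [ 612.4 -307.    25.9] 0.8 top [ 614.4 -308.8   20. ] side [ 614.2 -313.9   20. ]
cap [ 493.4 -304.7   11.5] 1.0 top [ 494.3 -303.9   13. ] side [ 492.  -303.2   13. ]
sleeve [430.3 345.4  49.3] 0.9 top [431.2 345.4  50. ] side [429.3 345.5  50. ]
nut [622.9 320.8  21.2] 0.8 top [623.5 320.8  22. ] side [621.8 321.1  22. ]
hub [521.1 -83.8  58.2] 1.1 top [522.5 -83.7  56. ] side [520.7 -86.1  56. ]
shaft flange [483.24595321 132.26238858  24.        ] shaft top [483.37501054 132.09876391  74.        ]
[618. 228.  12.]
[ 680. -129.   12.]
[375. 182.  12.]
[ 437. -169.   12.]
```

>>> {"method": "apply_moves", "body": {
  "targets": "0 0 0.068 -1.0 -4.65 0 8.5; 0 0 0.136 -2.0 -9.3 0 8.5; 0 0 0.204 -3.0 -13.95 0 8.5; 0 0 0.272 -4.0 -18.6 0 8.5; 0 0 0.3387 -5.0 -23.25 0 8.5",
  "force": 60
}}

```text
time: 4.1
tool_pos: [403.5, -440.3, 231.5]
tcp_rot: [-180.0, -0.0, -90.2]
ft_force: [0.8, -0.9, 0.5]
finger_gap: 85.1
```

>>> {"method": "apply_moves", "body": {
  "targets": "0 0 0 -2.64 -4.22 0 8.5; 0 0 0 -5.28 -8.44 0 8.5; 0 0 0 -7.92 -12.66 0 8.5; 0 0 0 -10.56 -16.88 0 8.5; 0 0 0 -13.2 -21.1 0 8.5"
}}

```text
time: 4.6
tool_pos: [614.7, -308.1, 231.4]
tcp_rot: [-180.0, -0.0, -90.0]
ft_force: [-0.2, -0.8, -0.4]
finger_gap: 85.2
```

>>> {"method": "apply_moves", "body": {
  "targets": "0 0 0 0 0 4.5 8.5; 0 0 0 0 0 9 8.5; 0 0 0 0 0 13.5 8.5; 0 0 0 0 0 16.5 8.5; 0 0 0 0 0 17 8.5"
}}

```text
time: 5.1
tool_pos: [609.6, -307.3, 55.1]
tcp_rot: [179.5, 0.3, -90.0]
ft_force: [-0.7, 0.6, -0.5]
finger_gap: 85.0
```

```bash
python3 - <<'E'
from h import *
s=sense();print(s['tool_pos'],s['tcp_rot'],s['ft_force'],s['joint_pos'][5])
t=save('top','t2.png');d=save('side','s2.png')
f=lambda im,r,c:cv2.resize(im[r-40:r+40,c-40:c+40,::-1],None,fx=5,fy=5,interpolation=cv2.INTER_CUBIC)
cv2.imwrite('pics/c2.png',np.hstack([f(t,161,444),f(d,140,325)]))
E
```

```text
[ 609.60301189 -307.25461312   55.10290127] [179.53008747   0.28258454 -89.98784269] [-0.69015292  0.64768561 -0.50602397] 58.93653859557194
```

View pics/c2.png

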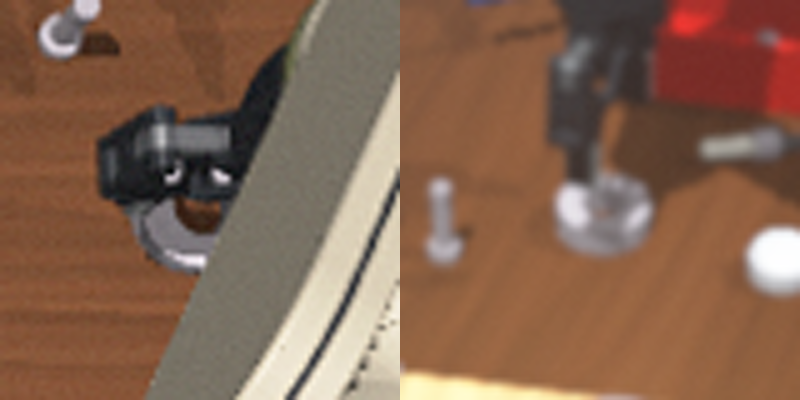

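>>> {"method": "apply_moves", "body": {
  "targets": "0 0 0 0 0 2.5 8.5; 0 0 0 0 0 4.2 8.5; 0 0 0 0 0 5.2 8.5; 0 0 0 0 0 5.7 8.5; 0 0 0 0 0 5.9 8.5"
}}

```text
time: 5.7
tool_pos: [613.1, -309.5, 2.3]
tcp_rot: [180.0, 0.0, -90.0]
ft_force: [-0.1, 1.2, 0.2]
finger_gap: 85.5
```

>>> {"method": "apply_moves", "body": {
  "targets": "0 0 0 0 0 0 5.5; 0 0 0 0 0 0 5.5; 0 0 0 0 0 0 5.5; 0 0 0 0 0 0 5.5; 0 0 0 0 0 0 5.5"
}}

```text
time: 6.2
tool_pos: [614.1, -310.1, 3.9]
tcp_rot: [-179.9, -0.1, -90.0]
ft_force: [-0.4, 0.3, 6.2]
finger_gap: 57.0
```

```bash
python3 - <<'E'
from h import *
s=sense();print(s['tool_pos'],s['ft_force'],s['finger_gap'])
t=save('top','t3.png');d=save('side','s3.png')
f=lambda im,r,c:cv2.resize(im[r-30:r+30,c-30:c+30,::-1],None,fx=6.5,fy=6.5,interpolation=cv2.INTER_CUBIC)
cv2.imwrite('pics/c3.png',np.hstack([f(t,161,444),f(d,140,325)]))
s=sense();print(s['tool_pos'],s['ft_force'],s['finger_gap'])
E
```

```text
[ 614.06909243 -310.06594764    3.94724899] [-0.40686466  0.30605818  6.21102641] 57.042182415396525
[ 614.08412019 -310.10440755    3.97704509] [-1.03864702  0.23832384  6.18371656] 56.556236505633244
```

View pics/c3.png

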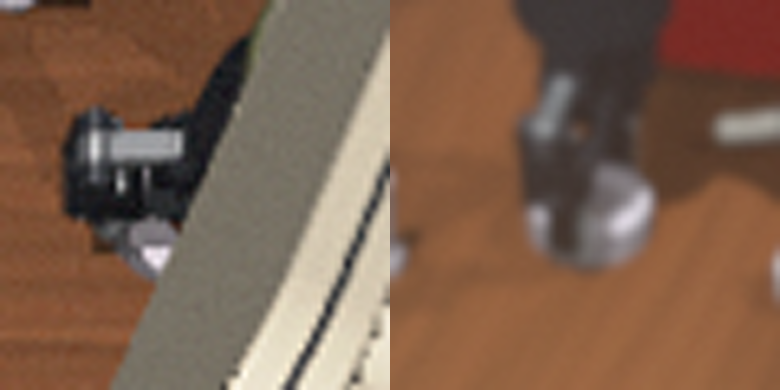

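>>> {"method": "apply_moves", "body": {
  "targets": "0 0 0 0 0 0 5; 0 0 0 0 0 0 5; 0 0 0 0 0 -1 5; 0 0 0 0 0 -3 5; 0 0 0 0 0 -5 5"
}}

```text
time: 6.8
tool_pos: [612.2, -308.9, 52.1]
tcp_rot: [179.9, 0.1, -90.0]
ft_force: [-0.0, 0.2, -0.8]
finger_gap: 56.8
```

>>> {"method": "apply_moves", "body": {
  "targets": "0 0 0 0 0 -1 5; 0 0 0 0 0 -2 5; 0 0 0 0 0 -2.5 5; 0 0 0 0 0 -2.5 5; 0 0 0 0 0 -2.5 5"
}}

```text
time: 7.3
tool_pos: [612.6, -309.2, 76.4]
tcp_rot: [179.9, 0.0, -90.0]
ft_force: [0.0, 0.1, -2.6]
finger_gap: 56.7
```

```bash
python3 - <<'E'
from h import *
t=save('top','t4.png');d=save('side','s4.png')
f=lambda im,r,c:cv2.resize(im[r-30:r+30,c-30:c+30,::-1],None,fx=6.5,fy=6.5,interpolation=cv2.INTER_CUBIC)
s=sense();print(s['tool_pos'],s['ft_force'],s['finger_gap'],s['wrist_torque'])
p=proj('side',s['tool_pos'])[0].astype(int);q=proj('top',s['tool_pos'])[0].astype(int);print(p,q)
cv2.imwrite('pics/c4.png',np.hstack([f(t,*q),f(d,*p)]))
E
```

```text
[ 612.44678487 -309.05187768   76.09409764] [-0.50445195  0.21083638 -2.83703664] 56.710285380370905 [ 0.01948667  0.00764361 -0.00653194]
[126 325] [157 452]
```

View pics/c4.png

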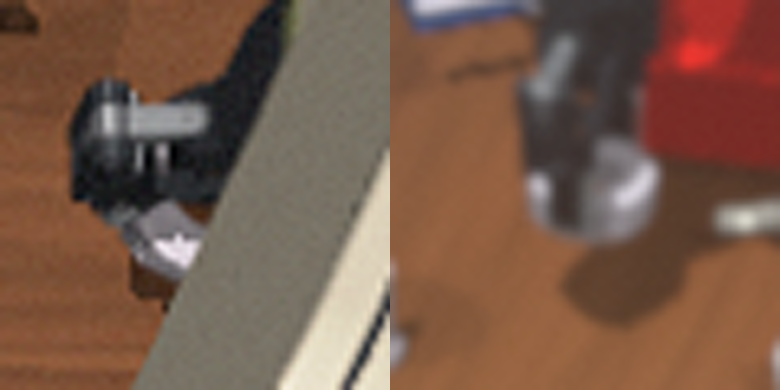

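>>> {"method": "apply_moves", "body": {
  "targets": "0 0 0 -4.51 1.83 -1 5; 0 0 0 -9.02 3.66 -2 5; 0 0 0 -13.53 5.49 -3 5; 0 0 0 -18.04 7.32 -4 5; 0 0 0 -22.55 9.15 -5 5"
}}

```text
time: 7.9
tool_pos: [520.2, -82.3, 126.9]
tcp_rot: [180.0, 0.0, -90.0]
ft_force: [-0.0, 0.6, -1.9]
finger_gap: 56.9
```

>>> {"method": "apply_moves", "body": {
  "targets": "0 0 0 0 0 0 5; 0 0 0 0 0 2 5; 0 0 0 0 0 3.5 5; 0 0 0 0 0 4.5 5; 0 0 0 0 0 5 5"
}}

```text
time: 8.4
tool_pos: [520.4, -84.1, 75.2]
tcp_rot: [179.8, 0.0, -90.0]
ft_force: [0.0, 0.6, -2.4]
finger_gap: 56.2
```

```bash
python3 - <<'E'
from h import *
t=save('top','t5.png');d=save('side','s5.png')
f=lambda im,r,c:cv2.resize(im[r-30:r+30,c-30:c+30,::-1],None,fx=6.5,fy=6.5,interpolation=cv2.INTER_CUBIC)
s=sense();print(s['tool_pos'],s['ft_force'],s['finger_gap'],s['wrist_torque'])
cv2.imwrite('pics/c5.png',np.hstack([f(t,195,350),f(d,175,328)]))
E
```

```text
[520.73833808 -84.15015035  75.93261675] [-0.1646548   0.28583943 -1.06828397] 56.94735452685415 [ 0.05711446 -0.03866184  0.04016933]
```

View pics/c5.png

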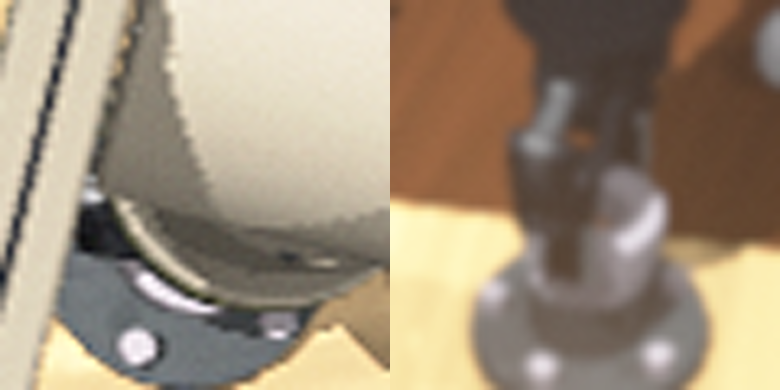

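>>> {"method": "apply_moves", "body": {
  "targets": "0 0 0 0 0 0.5 5; 0 0 0 0 0 0.9 5; 0 0 0 0 0 1.2 5; 0 0 0 0 0 1.4 5; 0 0 0 0 0 1.5 5"
}}

```text
time: 9.0
tool_pos: [521.5, -83.9, 62.1]
tcp_rot: [180.0, 0.0, -90.0]
ft_force: [-0.7, 0.2, -3.0]
finger_gap: 56.8
```

>>> {"method": "apply_moves", "body": {
  "targets": "0 0 0 0 0 0.1 5; 0 0 0 0 0 0.2 5; 0 0 0 0 0 0.3 5; 0 0 0 0 0 0.3 5; 0 0 0 0 0 0.3 5"
}}

```text
time: 9.5
tool_pos: [521.8, -84.0, 59.9]
tcp_rot: [-180.0, -0.0, -90.0]
ft_force: [-3.0, 0.2, 5.7]
finger_gap: 56.5
```

>>> {"method": "apply_moves", "body": {
  "targets": "0 0 0 0 0 0 8.5; 0 0 0 0 0 0 8.5; 0 0 0 0 0 0 8.5; 0 0 0 0 0 0 8.5; 0 0 0 0 0 0 8.5"
}}

```text
time: 10.0
tool_pos: [521.6, -84.0, 59.3]
tcp_rot: [-180.0, -0.0, -90.0]
ft_force: [-0.2, -1.3, 0.1]
finger_gap: 85.1
```

>>> {"method": "apply_moves", "body": {
  "targets": "0 0 0 0 0 -2 8.5; 0 0 0 0 0 -5 8.5; 0 0 0 0 0 -9 8.5; 0 0 0 4 -1 -11 8.5; 0 0 0 8 -2 -11 8.5"
}}

```text
time: 10.5
tool_pos: [544.5, -165.0, 174.4]
tcp_rot: [-179.6, -0.2, -89.8]
ft_force: [1.1, 0.1, -0.7]
finger_gap: 84.9
```

>>> {"method": "apply_moves", "body": {
  "targets": "0 0 0 4.5 1 0 7; 0 0 0 9 2 0 7; 0 0 0 12 3.5 0 7; 0 0 0 14 4.5 1 7; 0 0 0 14 4.85 3 7"
}}

```text
time: 11.0
tool_pos: [493.0, -307.8, 140.9]
tcp_rot: [-179.8, -0.2, -90.2]
ft_force: [0.6, 0.3, 0.1]
finger_gap: 69.8
```

```bash
python3 - <<'E'
from h import *
t=save('top','t6.png');d=save('side','s6.png')
f=lambda im,r,c:cv2.resize(im[r-30:r+30,c-30:c+30,::-1],None,fx=6.5,fy=6.5,interpolation=cv2.INTER_CUBIC)
s=sense();print(s['tool_pos'],s['ft_force'],s['finger_gap'],s['tcp_rot'])
print(proj('top',[[522,-84,76]]),proj('side',[[522,-84,76],[522,-84,56]]))
cv2.imwrite('pics/c6.png',np.hstack([f(t,200,350),f(d,180,328)]))
E
```

```text
[ 490.78744713 -303.56299143  136.15048097] [ 0.34858984  0.13568111 -1.07258162] 69.75084798629422 [179.75679797   0.18316001 -90.10110468]
[[199.0855103  350.54910847]] [[180.75703087 327.93853493]
 [185.99795525 327.90612015]]
```

View pics/c6.png

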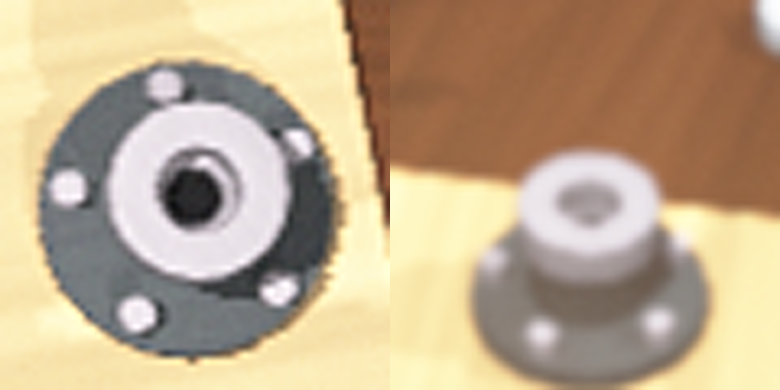

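>>> {"method": "apply_moves", "body": {
  "targets": "0 0 0 0 0 4 7; 0 0 0 0 0 8 7; 0 0 0 0 0 11 7; 0 0 0 0 0 12.8 7; 0 0 0 0 0 13.5 7"
}}

```text
time: 11.6
tool_pos: [492.1, -302.3, 2.3]
tcp_rot: [179.8, 0.1, -89.9]
ft_force: [-0.4, -0.1, 1.0]
finger_gap: 69.8
```

>>> {"method": "apply_moves", "body": {
  "targets": "0 0 0 0 0 0 3.2; 0 0 0 0 0 0 3.2; 0 0 0 0 0 0 3.2; 0 0 0 0 0 0 3.2; 0 0 0 0 0 0 3.2",
  "force": 40
}}

```text
time: 12.1
tool_pos: [494.5, -304.8, 6.3]
tcp_rot: [-179.8, -0.1, -90.0]
ft_force: [-0.2, 1.4, 7.3]
finger_gap: 39.7
```

>>> {"method": "apply_moves", "body": {
  "targets": "0 0 0 0 0 0 3.2; 0 0 0 0 0 -1 3.2; 0 0 0 0 0 -4 3.2; 0 0 0 0 0 -8 3.2; 0 0 0 0 0 -10 3.2"
}}

```text
time: 12.6
tool_pos: [494.4, -305.1, 108.8]
tcp_rot: [-179.8, -0.2, -90.0]
ft_force: [0.6, 0.3, -0.0]
finger_gap: 39.3
```

```bash
python3 - <<'E'
from h import *
t=save('top','t7.png');d=save('side','s7.png')
f=lambda im,r,c:cv2.resize(im[r-30:r+30,c-30:c+30,::-1],None,fx=6.5,fy=6.5,interpolation=cv2.INTER_CUBIC)
s=sense();print(s['tool_pos'],s['ft_force'],s['finger_gap'],s['tcp_rot'])
p=proj('side',s['tool_pos'])[0].astype(int);q=proj('top',s['tool_pos'])[0].astype(int);print(p,q)
cv2.imwrite('pics/c7.png',np.hstack([f(t,*q),f(d,*p)]))
E
```

```text
[ 495.5285257  -305.86224904  109.65757664] [ 1.71001071  0.32396123 -1.08595838] 39.39043453901688 [-179.63256792   -0.28193248  -89.99748393]
[126 361] [209 459]
```

View pics/c7.png

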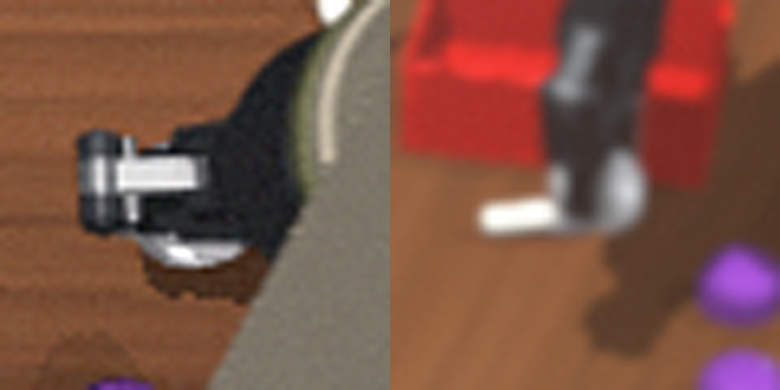

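```bash
python3 - <<'E'
from h import *
for z in(107,112,117): print(onz('top',(219.5,459),z)+[21,0,0], onz('top',(209,459),z))
P=np.array([495.5,-305.9,117]);v=np.array([R.from_euler('z',a).apply([21,0,0]) for a in np.linspace(0,6.28,40)])
for dx in(0,-3,-6):
    for z in (107,115): q=proj('side',P*[1,1,0]+[dx,0,z]+v);w=proj('top',P*[1,1,0]+[dx,0,z]+v); print(dx,z,'side maxcol',q[:,1].max().round(1),'maxrow',q[:,0].max().round(1),'top maxrow',w[:,0].max().round(1))
E
```

```text
[ 495.45195018 -305.52938085  107.        ] [ 496.25485242 -306.57888003  107.        ]
[ 495.16225602 -303.70796543  112.        ] [ 495.83247742 -304.75107792  112.        ]
[ 494.87256186 -301.88655001  117.        ] [ 495.41010242 -302.92327581  117.        ]
0 107 side maxcol 368.9 maxrow 131.3 top maxrow 219.4
0 115 side maxcol 369.1 maxrow 129.2 top maxrow 219.2
-3 107 side maxcol 369.9 maxrow 131.6 top maxrow 220.9
-3 115 side maxcol 370.1 maxrow 129.4 top maxrow 220.7
-6 107 side maxcol 370.9 maxrow 131.8 top maxrow 222.3
-6 115 side maxcol 371.1 maxrow 129.6 top maxrow 222.1
```

>>> {"method": "apply_moves", "body": {
  "targets": "0 0 0 -4.5 -0.6 -1.5 3.2; 0 0 0 -9 -1.2 -3 3.2; 0 0 0 -13.5 -1.8 -4 3.2; 0 0 0 -18 -2.4 -4 3.2; 0 0 0 -22.05 -3 -4 3.2"
}}

```text
time: 13.2
tool_pos: [522.6, -81.4, 144.0]
tcp_rot: [180.0, 0.0, -90.0]
ft_force: [1.4, -0.3, -1.1]
finger_gap: 39.2
```

>>> {"method": "apply_moves", "body": {
  "targets": "0 0 0 0 0 0.5 3.2; 0 0 0 0 0 2 3.2; 0 0 0 0 0 3.5 3.2; 0 0 0 0 0 4.5 3.2; 0 0 0 0 0 5 3.2"
}}

```text
time: 13.7
tool_pos: [521.4, -84.2, 91.6]
tcp_rot: [179.8, 0.0, -90.1]
ft_force: [-0.5, -0.7, -0.6]
finger_gap: 39.4
```

>>> {"method": "apply_moves", "body": {
  "targets": "0 0 0 0 0 0.4 3.2; 0 0 0 0 0 0.7 3.2; 0 0 0 0 0 0.9 3.2; 0 0 0 0 0 1 3.2; 0 0 0 0 0 1 3.2"
}}

```text
time: 14.2
tool_pos: [523.2, -83.5, 84.5]
tcp_rot: [-180.0, -0.0, -90.0]
ft_force: [-0.6, 0.2, -0.7]
finger_gap: 39.4
```

>>> {"method": "apply_moves", "body": {
  "targets": "0 0 0 0 0 0.05 3.2; 0 0 0 0 0 0.1 3.2; 0 0 0 0 0 0.15 3.2; 0 0 0 0 0 0.2 3.2; 0 0 0 0 0 0.2 3.2"
}}

```text
time: 14.7
tool_pos: [523.1, -83.4, 82.4]
tcp_rot: [-180.0, -0.0, -90.0]
ft_force: [-0.0, 1.0, 0.3]
finger_gap: 39.4
```

>>> {"method": "apply_moves", "body": {
  "targets": "0 0 0 0 0 0.05 3.2; 0 0 0 0 0 0.1 3.2; 0 0 0 0 0 0.15 3.2; 0 0 0 0 0 0.15 3.2; 0 0 0 0 0 0.15 3.2"
}}

```text
time: 15.2
tool_pos: [523.2, -83.4, 82.2]
tcp_rot: [-180.0, -0.0, -90.0]
ft_force: [-6.9, 2.2, 13.5]
finger_gap: 39.3
```

>>> {"method": "apply_moves", "body": {
  "targets": "0 0 0 0 0 0 6.5; 0 0 0 0 0 0 6.5; 0 0 0 0 0 0 6.5; 0 0 0 0 0 -2 6.5; 0 0 0 0 0 -5 6.5"
}}

```text
time: 15.7
tool_pos: [521.1, -82.9, 128.7]
tcp_rot: [179.7, 0.1, -90.0]
ft_force: [1.2, -0.3, -0.7]
finger_gap: 64.9
```

>>> {"method": "apply_moves", "body": {
  "targets": "0 0 0 0 0 -4 6.5; 0 0 0 -4.2 1 -5 6.5; 0 0 0 -8.8 2 -5 6.5; 0 0 0 -13.4 3 -5 6.5; 0 0 0 -18 4 -5 6.5"
}}

```text
time: 16.2
tool_pos: [482.5, 98.0, 180.9]
tcp_rot: [-180.0, 0.0, -90.0]
ft_force: [0.4, -0.1, 0.9]
finger_gap: 64.7
```

>>> {"method": "apply_moves", "body": {
  "targets": "0 0 0 -4.8 1 0 6.5; 0 0 0 -9.6 2 0 6.5; 0 0 0 -14.4 3 0 6.5; 0 0 0 -19.2 4 0 6.5; 0 0 0 -23.5 5 0 6.5"
}}

```text
time: 16.7
tool_pos: [432.1, 333.8, 180.7]
tcp_rot: [-180.0, 0.0, -90.0]
ft_force: [0.6, 0.6, 0.3]
finger_gap: 65.1
```

```bash
python3 - <<'E'
from h import *
t=save('top','t8.png');d=save('side','s8.png')
f=lambda im,r,c:cv2.resize(im[r-30:r+30,c-30:c+30,::-1],None,fx=6.5,fy=6.5,interpolation=cv2.INTER_CUBIC)
s=sense();print(s['tool_pos'],s['ft_force'],s['finger_gap'],s['joint_pos'])
print(proj('top',[[522.6,-83.2,91]]),proj('side',[[522.6,-83.2,91]]))
cv2.imwrite('pics/c8.png',np.hstack([f(t,200,350),f(d,180,328)]))
E
```

```text
[431.01518242 336.24263913 180.55021699] [-0.05555032 -0.46403409  0.03613735] 64.91630870271425 [3.25149499e+01 8.70216997e-01 9.75325819e+01 1.04454780e-01
 8.15771572e+01 1.22204243e+02]
[[198.00977156 350.80002264]] [[176.88912843 327.65313769]]
```

View pics/c8.png

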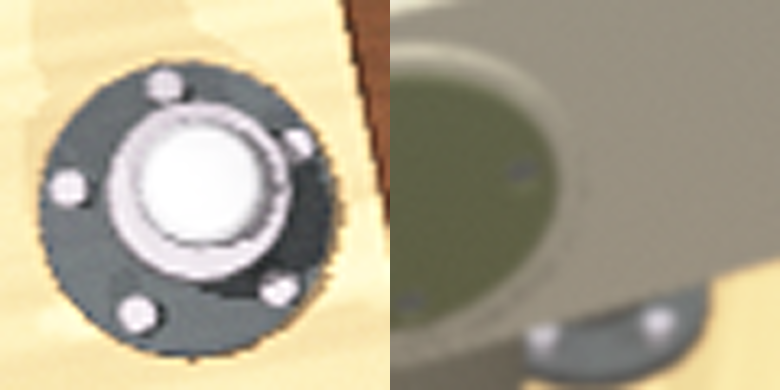

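>>> {"method": "apply_moves", "body": {
  "targets": "0 0 0 -1.39 0.3 2 6.5; 0 0 0 -1.39 0.3 6 6.5; 0 0 0 -1.39 0.3 10 6.5; 0 0 0 -1.39 0.3 11 6.5; 0 0 0 -1.39 0.3 11 6.5"
}}

```text
time: 17.3
tool_pos: [428.6, 344.0, 68.8]
tcp_rot: [179.8, -0.2, -90.0]
ft_force: [0.2, -0.4, 0.3]
finger_gap: 64.8
```

>>> {"method": "apply_moves", "body": {
  "targets": "0 0 0 0 0 2 6.5; 0 0 0 0 0 3.5 6.5; 0 0 0 0 0 4.7 6.5; 0 0 0 0 0 5.5 6.5; 0 0 0 0 0 5.8 6.5"
}}

```text
time: 17.8
tool_pos: [429.7, 345.2, 12.2]
tcp_rot: [179.9, -0.0, -90.0]
ft_force: [-0.2, -0.4, 0.2]
finger_gap: 65.2
```

>>> {"method": "apply_moves", "body": {
  "targets": "0 0 0 0 0 0 2.6; 0 0 0 0 0 0 2.6; 0 0 0 0 0 0 2.6; 0 0 0 0 0 0 2.6; 0 0 0 0 0 0 2.6"
}}

```text
time: 18.3
tool_pos: [430.6, 345.8, 13.6]
tcp_rot: [-179.9, 0.0, -90.0]
ft_force: [-0.4, -0.8, 4.9]
finger_gap: 35.6
```

>>> {"method": "apply_moves", "body": {
  "targets": "0 0 0 0 0 0 2.6; 0 0 0 0 0 -1 2.6; 0 0 0 0 0 -4 2.6; 0 0 0 0 0 -7.5 2.6; 0 0 0 0 0 -10 2.6"
}}

```text
time: 18.8
tool_pos: [430.2, 345.7, 115.1]
tcp_rot: [-179.9, 0.0, -90.0]
ft_force: [0.8, -0.3, -0.6]
finger_gap: 36.0
```

```bash
python3 - <<'E'
from h import *
t=save('top','t9.png');d=save('side','s9.png')
f=lambda im,r,c:cv2.resize(im[r-30:r+30,c-30:c+30,::-1],None,fx=6.5,fy=6.5,interpolation=cv2.INTER_CUBIC)
s=sense();print(s['tool_pos'],s['ft_force'],s['finger_gap'],s['joint_pos'])
p=proj('side',s['tool_pos'])[0].astype(int);q=proj('top',s['tool_pos'])[0].astype(int);print(p,q)
cv2.imwrite('pics/c9.png',np.hstack([f(t,*q),f(d,*p)]))
E
```

```text
[432.45459875 347.15185665 117.79813694] [ 1.0561494   0.21628177 -0.93251058] 35.679282363836556 [3.34558903e+01 4.82054681e+00 1.00243046e+02 3.65801295e-03
 7.44978444e+01 1.23443103e+02]
[313 296] [242 139]
```

View pics/c9.png

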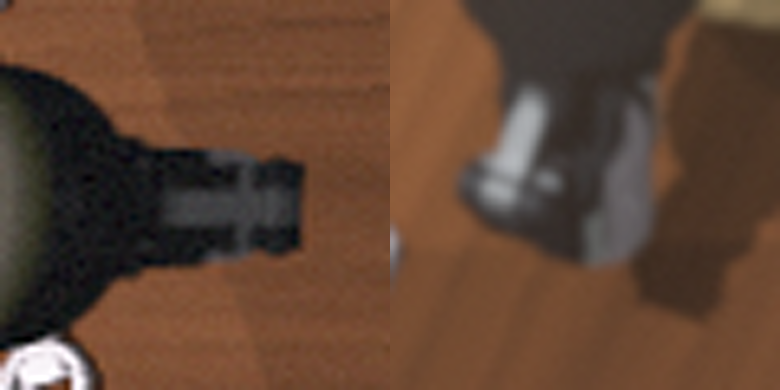

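>>> {"method": "apply_moves", "body": {
  "targets": "0 0 0 2.5 -0.6 -3 2.6; 0 0 0 5.5 -1.2 -3 2.6; 0 0 0 9 -2 -3 2.6; 0 0 0 12.5 -2.8 -3 2.6; 0 0 0 16 -3.6 -3 2.6"
}}

```text
time: 19.4
tool_pos: [465.2, 184.0, 141.5]
tcp_rot: [179.9, -0.0, -90.0]
ft_force: [0.9, -0.4, -1.2]
finger_gap: 35.8
```

>>> {"method": "apply_moves", "body": {
  "targets": "0 0 0 4 -0.9 0 2.6; 0 0 0 8 -1.8 0 2.6; 0 0 0 12 -2.7 0 2.6; 0 0 0 15 -3.4 0 2.6; 0 0 0 16.13 -3.61 1 2.6"
}}

```text
time: 19.9
tool_pos: [502.9, 21.5, 132.8]
tcp_rot: [-179.9, -0.0, -90.1]
ft_force: [0.8, 0.3, -1.4]
finger_gap: 36.1
```

>>> {"method": "apply_moves", "body": {
  "targets": "0 0 0 0 0 1.5 2.6; 0 0 0 0 0 4 2.6; 0 0 0 0 0 6.5 2.6; 0 0 0 0 0 8.3 2.6; 0 0 0 0 0 9 2.6"
}}

```text
time: 20.4
tool_pos: [498.7, 25.9, 38.6]
tcp_rot: [179.6, 0.1, -89.9]
ft_force: [0.6, 0.5, -1.9]
finger_gap: 35.9
```

>>> {"method": "apply_moves", "body": {
  "targets": "0 0 0 0 0 0.4 2.6; 0 0 0 0 0 0.8 2.6; 0 0 0 0 0 1.2 2.6; 0 0 0 0 0 1.5 2.6; 0 0 0 0 0 1.6 2.6"
}}

```text
time: 20.9
tool_pos: [502.4, 24.1, 26.9]
tcp_rot: [-180.0, 0.0, -90.0]
ft_force: [-0.3, 0.1, -1.8]
finger_gap: 35.8
```

>>> {"method": "apply_moves", "body": {
  "targets": "0 0 0 0 0 0.05 2.6; 0 0 0 0 0 0.1 2.6; 0 0 0 0 0 0.15 2.6; 0 0 0 0 0 0.2 2.6; 0 0 0 0 0 0.2 2.6"
}}

```text
time: 21.4
tool_pos: [502.5, 24.1, 25.6]
tcp_rot: [-180.0, -0.0, -90.0]
ft_force: [-3.6, 0.2, 6.1]
finger_gap: 36.0
```

>>> {"method": "apply_moves", "body": {
  "targets": "0 0 0 0 0 0 6; 0 0 0 0 0 0 6; 0 0 0 0 0 0 6; 0 0 0 0 0 0 6; 0 0 0 0 0 -3 6"
}}

```text
time: 21.9
tool_pos: [498.4, 24.3, 50.9]
tcp_rot: [179.5, 0.0, -90.0]
ft_force: [0.5, -0.4, -0.5]
finger_gap: 59.7
```

>>> {"method": "apply_moves", "body": {
  "targets": "0 0 0 0 0 -4 6; 0 0 0 0 0 -8.5 6; 0 0 0 0 -1 -10.5 7; 0 0 0 -3 -4 -10.5 7.5; 0 0 0 -7 -6.5 -10.5 7.5"
}}

```text
time: 22.4
tool_pos: [569.4, 93.6, 161.7]
tcp_rot: [-179.8, -0.0, -90.2]
ft_force: [0.1, -0.3, 0.9]
finger_gap: 75.3
```

>>> {"method": "apply_moves", "body": {
  "targets": "0 0 0 -4.5 -1 0 7.5; 0 0 0 -9 -2 0 7.5; 0 0 0 -13.5 -3 0 7.5; 0 0 0 -18 -4.2 0 7.5; 0 0 0 -22.69 -5.54 0 7.5"
}}

```text
time: 22.9
tool_pos: [622.6, 322.8, 159.5]
tcp_rot: [180.0, -0.0, -90.0]
ft_force: [0.9, -0.0, 0.6]
finger_gap: 74.9
```

```bash
python3 - <<'E'
from h import *
t=save('top','t10.png');d=save('side','s10.png')
f=lambda im,r,c:cv2.resize(im[r-30:r+30,c-30:c+30,::-1],None,fx=6.5,fy=6.5,interpolation=cv2.INTER_CUBIC)
s=sense();print(s['tool_pos'],s['ft_force'],s['finger_gap'],s['joint_pos'])
print(proj('top',[[502.6,24.1,62]]),proj('side',[[502.6,24.1,62]]))
cv2.imwrite('pics/c10.png',np.hstack([f(t,210,300),f(d,215,318)]))
E
```

```text
[621.75892274 326.74671878 157.44943596] [-0.23847009 -1.16776122 -0.71990618] 74.87406550784175 [2.34863684e+01 2.55705325e+01 7.14523828e+01 1.08732921e-01
 8.30650740e+01 1.13196131e+02]
[[209.04667542 300.28668501]] [[213.57249071 320.64217488]]
```

View pics/c10.png

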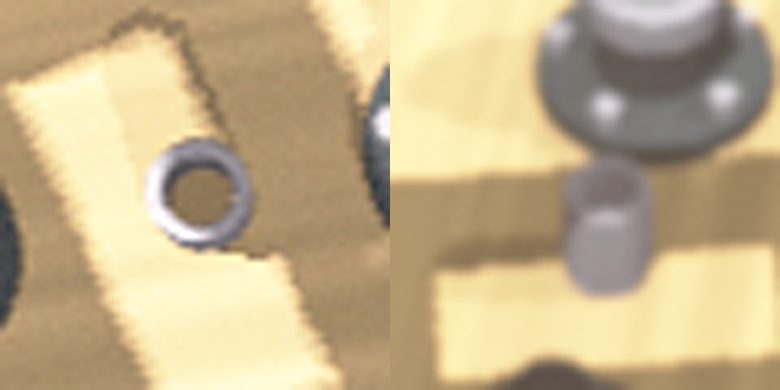

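>>> {"method": "apply_moves", "body": {
  "targets": "0 0 0 0 0 4 7.5; 0 0 0 0 0 8 7.5; 0 0 0 0 0 10 7.5; 0 0 0 0 0 10.5 7.5; 0 0 0 0 0 10.5 7.5"
}}

```text
time: 23.5
tool_pos: [622.0, 320.5, 54.0]
tcp_rot: [179.9, -0.0, -90.0]
ft_force: [0.0, 0.1, -0.0]
finger_gap: 75.1
```

>>> {"method": "apply_moves", "body": {
  "targets": "0 0 0 0 0 1.5 7.5; 0 0 0 0 0 3 7.5; 0 0 0 0 0 4.2 7.5; 0 0 0 0 0 4.9 7.5; 0 0 0 0 0 5.1 7.5"
}}

```text
time: 24.0
tool_pos: [621.5, 320.6, 1.9]
tcp_rot: [179.9, -0.1, -90.0]
ft_force: [0.2, 0.6, -0.4]
finger_gap: 75.2
```

>>> {"method": "apply_moves", "body": {
  "targets": "0 0 0 0 0 0 3.6; 0 0 0 0 0 0 3.6; 0 0 0 0 0 0 3.6; 0 0 0 0 0 0 3.6; 0 0 0 0 0 0 3.6",
  "force": 50
}}

```text
time: 24.5
tool_pos: [623.3, 321.4, 4.9]
tcp_rot: [-179.9, 0.0, -90.0]
ft_force: [0.1, 2.3, 3.9]
finger_gap: 45.0
```

>>> {"method": "apply_moves", "body": {
  "targets": "0 0 0 0 0 0 3.6; 0 0 0 0 0 -1 3.6; 0 0 0 0 0 -4 3.6; 0 0 0 0 0 -7 3.6; 0 0 0 0 0 -8 3.6"
}}

```text
time: 25.0
tool_pos: [624.2, 321.7, 87.8]
tcp_rot: [-179.7, 0.1, -90.0]
ft_force: [1.5, 1.3, -1.0]
finger_gap: 45.2
```

```bash
python3 - <<'E'
from h import *
t=save('top','t11.png');d=save('side','s11.png')
f=lambda im,r,c:cv2.resize(im[r-30:r+30,c-30:c+30,::-1],None,fx=6.5,fy=6.5,interpolation=cv2.INTER_CUBIC)
s=sense();print(s['tool_pos'],s['ft_force'],s['finger_gap'],s['joint_pos'])
p=proj('side',s['tool_pos'])[0].astype(int);q=proj('top',s['tool_pos'])[0].astype(int);print(p,q)
cv2.imwrite('pics/c11.png',np.hstack([f(t,*q),f(d,*p)]))
E
```

```text
[623.85083338 321.57636238  86.15354477] [ 0.61337276 -0.19432912 -1.74719413] 44.97697335702742 [ 2.30882350e+01  2.84460362e+01  7.53386135e+01 -3.76375651e-03
  7.59970162e+01  1.13084319e+02]
[284 222] [152 161]
```

View pics/c11.png

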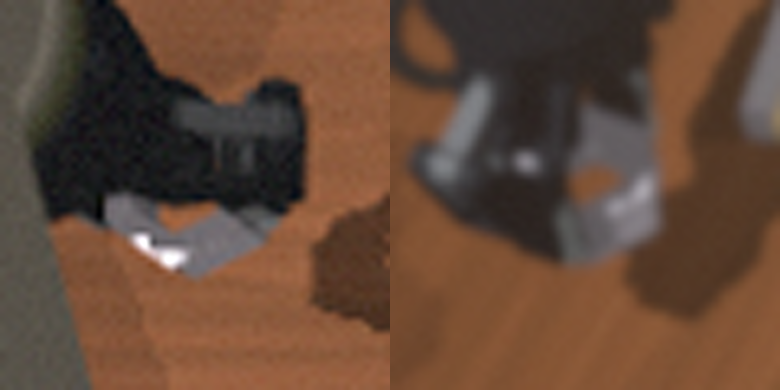

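>>> {"method": "apply_moves", "body": {
  "targets": "0 0 0 4 1 0 3.6; 0 0 0 8 2.2 0 3.6; 0 0 0 12 3.3 0 3.6; 0 0 0 15.5 4.2 0 3.6; 0 0 0 17.21 4.62 0 3.6"
}}

```text
time: 25.6
tool_pos: [573.8, 146.0, 81.1]
tcp_rot: [179.7, -0.1, -90.1]
ft_force: [-0.2, 0.3, -2.3]
finger_gap: 45.0
```

>>> {"method": "apply_moves", "body": {
  "targets": "0 0 0 0 0 1 3.6; 0 0 0 0 0 3 3.6; 0 0 0 0 0 4.8 3.6; 0 0 0 0 0 5.9 3.6; 0 0 0 0 0 6.3 3.6"
}}

```text
time: 26.1
tool_pos: [574.6, 149.5, 18.0]
tcp_rot: [179.8, -0.0, -90.0]
ft_force: [-1.3, 0.4, -1.8]
finger_gap: 45.1
```

>>> {"method": "apply_moves", "body": {
  "targets": "0 0 0 0 0 0.1 3.6; 0 0 0 0 0 0.2 3.6; 0 0 0 0 0 0.3 3.6; 0 0 0 0 0 0.35 3.6; 0 0 0 0 0 0.4 3.6"
}}

```text
time: 26.6
tool_pos: [576.8, 149.0, 17.3]
tcp_rot: [-179.9, 0.0, -90.0]
ft_force: [-1.0, -0.7, -2.5]
finger_gap: 45.4
```

>>> {"method": "apply_moves", "body": {
  "targets": "0 0 0 0 0 0.05 3.6; 0 0 0 0 0 0.1 3.6; 0 0 0 0 0 0.15 3.6; 0 0 0 0 0 0.15 3.6; 0 0 0 0 0 0.15 3.6"
}}

```text
time: 27.1
tool_pos: [576.7, 149.0, 16.8]
tcp_rot: [-180.0, 0.0, -90.0]
ft_force: [-6.9, -2.3, 10.6]
finger_gap: 45.1
```

>>> {"method": "apply_moves", "body": {
  "targets": "0 0 0 0 0 0 7.5; 0 0 0 0 0 0 7.5; 0 0 0 0 0 0 7.5; 0 0 0 0 0 0 7.5; 0 0 0 0 0 -3 7.5"
}}

```text
time: 27.6
tool_pos: [572.4, 148.2, 40.7]
tcp_rot: [179.5, -0.1, -90.0]
ft_force: [-1.2, 0.4, -0.8]
finger_gap: 75.1
```

>>> {"method": "apply_moves", "body": {
  "targets": "0 0 0 0 0 -4 7.5; 0 0 0 0 0 -8 7.5; 0 0 0 0 0 -12 7.5; 0 0 0 -3 0 -15 7.5; 0 0 0 -7 0 -17 7.5"
}}

```text
time: 28.1
tool_pos: [577.8, 218.4, 219.0]
tcp_rot: [-179.8, 0.0, -90.2]
ft_force: [0.5, 0.4, -0.7]
finger_gap: 75.0
```

>>> {"method": "apply_moves", "body": {
  "targets": "0 0 0 -4 1 0 7.5; 0 0 0 -8 2 0 7.5; 0 0 0 -12 3 0 7.5; 0 0 0 -14 4 0 7.5; 0 0 0 -14 4 0 7.5"
}}

```text
time: 28.6
tool_pos: [534.5, 362.0, 214.9]
tcp_rot: [179.9, 0.0, -89.8]
ft_force: [-0.1, 0.3, -0.2]
finger_gap: 74.7
```

```bash
python3 - <<'E'
from h import *
t=save('top','t12.png');d=save('side','s12.png')
f=lambda im,r,c,h=50,w=100,k=4:cv2.resize(im[r-h:r+h,c-w:c+w,::-1],None,fx=k,fy=k,interpolation=cv2.INTER_CUBIC)
s=sense();print(s['tool_pos'],s['ft_force'],s['finger_gap'])
print('expect nut',proj('top',[[576.8,148.9,34]]),proj('side',[[576.8,148.9,34]]))
for c in('top','side'):
    print(c,[(d['at'],d['confidence']) for d in place_of(c,'nut_mid')],[(d['at'],d['confidence']) for d in place_of(c,'small_nut_mid')],[(d['at'],d['confidence']) for d in place_of(c,'cap_mid')])
cv2.imwrite('pics/c12.png',f(t,200,290,60,100,4))
cv2.imwrite('pics/c12.png',np.vstack([f(t,200,300,35,100,4),f(d,220,320,40,100,4)]))
E
```

```text
[536.11707341 359.05229471 215.01183865] [ 0.63024133 -0.4956479   0.17472197] 74.93777107339844
expect nut [[177.72168848 245.3183398 ]] [[247.98274733 275.47212597]]
top [([177.4, 243.5], 0.56)] [([197.5, 161.3], 0.43)] [([197.4, 349.8], 0.77), ([247.6, 449.2], 0.67), ([234.7, 480.6], 0.57)]
side [([247.5, 277.0], 0.89)] [([322.7, 259.3], 0.42)] [([156.0, 385.5], 0.66), ([140.4, 384.4], 0.59), ([176.3, 327.7], 0.52)]
```

View pics/c12.png

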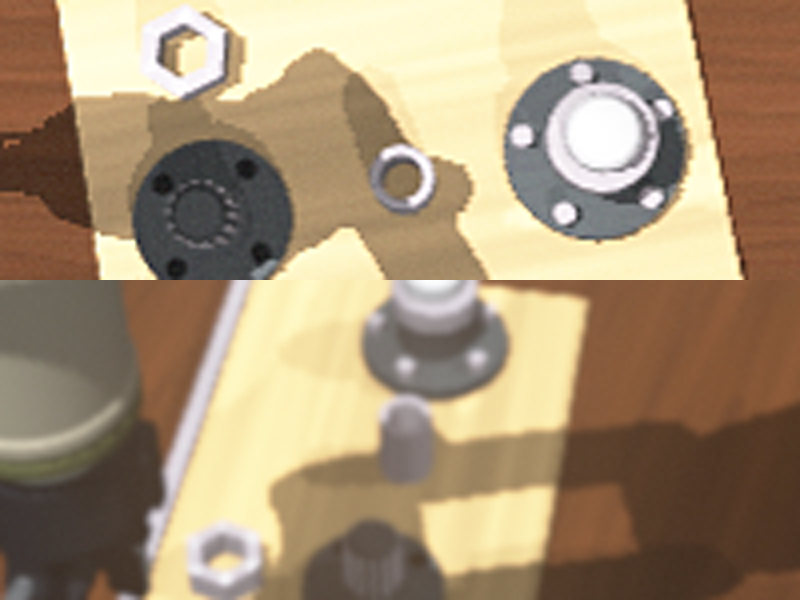

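All four parts are where expected: the nut top is at (177.6,245.6) against a predicted (177.7,245.3), and the sleeve and the cap/bearing stack are unchanged. The small nut still shows at its starting pixels, so I'm handing in.

```bash
python3 -c "
from h import *
s=sense();print(s['time'],abs(s['qd']).max());print(hand_in())"
```

```text
29.0 0.22277778483769836
the job is handed in; nothing more can be done
None
```

I put all four parts in place and handed the job in at about 29 s; no verdict was reported. The bearing is flat on the hub with the plain metal cap dome up on it. The sleeve stands midway between hub and shaft, and the larger nut lies 95 mm behind the shaft towards the strip. I did not touch the purple look-alikes or the small nut.

In the last pictures the bearing, cap, sleeve and nut were each within about 2 mm of target. The networks found the small nut within about 2 px of where it started (roughly 2–5 mm), with low confidence (about 0.4). The gripper was open and clear of everything.

These checks disagreed or were weaker:
- **Finger gap:** it read about 1–3 mm less than the part size on three of the four parts (56.7 mm on the 60 mm bearing), but every part held and was released cleanly.
- **First network heights:** the network-only heights for bearing, hub and nut were 9–19 mm off, so I used centres measured by eye from the crops. Those agreed between the two views to about 2 mm, except the bearing, where the views differed by about 5 mm.
- **Cap and bearing centring:** I measured this from the top view only, because the arm blocked the side view at that moment.

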